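Move a charged battery pack from the charger to the maintainer, switching both isolators

TASK

The battery pack in the finned charger is full: push the charger's big lever down until it snaps over to off, and only then lift the pack out by its handle and lower it, upright and without dropping it, into the empty cradle of the other unit, the maintainer. Once the pack sits flat in there and you have let go of it, push the maintainer's lever up until it snaps over to on, leaving the charger off. Leave the other things on the bench alone.

Things in the scene. Friction and masses are not known exactly. Their poses are not given: they have to be found in the camera images.
- charger: Charger: steel foot plate (mm, own frame: x -70 to 290, y +-100, 12 thick) with a cradle in front and a grey console behind, with aluminium cooling fins on its sides and along its top edge. Holds the pack at first. Left or right of the maintainer; yaw within 0.15 rad. Origin: on the bench under the cradle's centre; x from cradle to console (away from the robot at yaw 0), y along the cradle, z up.
- maintainer: Maintainer: same foot plate, cradle, console, lever, guard, sizes and frame as the charger, but plain sides without fins and one round gauge (52 mm) on the console's top edge. Its cradle starts empty. Origin on the bench under the cradle's centre; x from cradle to console, y along the cradle, z up; yaw within 0.15 rad.
- charger_cradle (a point): Centre of the charger's cradle floor, 12 mm over the bench. The rim round it is 102 (x) by 142 mm (y) inside, 5 mm thick, its top 14 mm above this floor.
- maintainer_cradle (a point): Centre of the maintainer's cradle floor, 12 mm over the bench: where the pack's origin goes. The rim round it is 102 (x) by 142 mm (y) inside, 5 mm thick, its top 14 mm above this floor.
- charger_guard (a point): Middle of the front bar of the charger's fixed guard frame (steel tube 14 mm thick): it runs along y above the lever at x 170, z 390 mm in the unit's frame; at y +-83 two tubes go from it back to x 255, z 340 and down to the console's rear top. It bars an upright gripper from the lever; a tool tilted 30 to 40 deg (35 is square to the panel), its body towards the robot, passes in front of it.
- maintainer_guard (a point): Middle of the front bar of the maintainer's guard frame: same shape and place (x 170, z 390 mm) as the charger's.
- charger_lever (a joint): Lever of the charger: steel rod 14 mm thick with a 22 mm ball, ball centre 90 mm from the pivot, turning about the unit's y. 0 = down, off: leans 0.45 rad from the panel's normal, down the panel towards the cradle. 0.90 = up, on: leans 0.45 rad up the panel. A spring holds it at either end (some 4 N at the ball, falling to 0 at the middle, 0.45); past the middle it snaps over. Starts up, on.
- maintainer_lever (a joint): Lever of the maintainer: steel rod 14 mm thick with a 22 mm ball, ball centre 90 mm from the pivot, turning about the unit's y. 0 = down, off: leans 0.45 rad from the panel's normal, down the panel towards the cradle. 0.90 = up, on: leans 0.45 rad up the panel. A spring holds it at either end (some 4 N at the ball, falling to 0 at the middle, 0.45); past the middle it snaps over. Starts down, off.
- charger_tip (a point): Centre of the ball at the end of the charger's lever.
- maintainer_tip (a point): Centre of the ball at the end of the maintainer's lever.
- charger_pivot (a point): Pivot of the charger's lever, on the surface of the console's panel: x 185, y 0, z 130 mm in the unit's frame. The panel (190 wide) slopes at 35 deg, low towards the cradle: z 86 at x 122, rising to z 179 at x 255; the top edge with fins or gauge reaches z 197, back at x 285. The panel's normal leans 35 deg from vertical towards the cradle.
- maintainer_pivot (a point): Pivot of the maintainer's lever: x 185, y 0, z 130 mm in its unit's frame, on a panel like the charger's (35 deg slope, low towards the cradle).
- pack: Black battery pack with a grey lid, 90 (x) by 130 (y) by 78 mm, 0.6 to 0.9 kg; two brass terminals 10 mm high on the lid at x 30, y +-52. Origin at the centre of its underside, z up. On the lid stands a handle: a bar along y, 16 wide, 16 high, 90 long, z 104 to 120, on posts at y +-39, 26 mm of room under it. In a cradle it has 6 mm of play on each side.
- pack_handle (a point): Centre of the pack's handle bar, 112 mm above the pack's underside.
- tin: Bystander: round metal tin, 84 across, 100 high; origin at its underside centre. Leave it alone.
- jar: Bystander: glass jar, 70 across, 95 high; origin at its underside centre. Leave it alone.
- spanner: Bystander: steel spanner 180 long lying on the bench beside the units; origin under its middle. Leave it alone.

How it is judged (in metres and radians):
On the way, in this order (a step that is already met when the one before it is completed fails the run):
1. the charger's lever is snapped down (off), the pack still sitting in the charger (value of joint each of charger_lever, maintainer_lever below 0.12 rad and x of pack in the frame of charger between -0.012 and 0.012 m and y of pack in the frame of charger between -0.012 and 0.012 m and z of pack in the frame of charger below 0.016 m and angle between pack's own z axis and vertical below 0.06 rad), for 0.1 s.
2. the pack is lifted clear of the charger's cradle, both levers off (value of joint each of charger_lever, maintainer_lever below 0.12 rad and z of pack in the frame of charger above 0.04 m), for 0.1 s.
3. the pack sits flat in the maintainer's cradle, let go, both levers still off (value of joint each of charger_lever, maintainer_lever below 0.12 rad and x of pack in the frame of maintainer between -0.012 and 0.012 m and y of pack in the frame of maintainer between -0.012 and 0.012 m and z of pack in the frame of maintainer below 0.016 m and angle between pack's own z axis and vertical below 0.06 rad and contact force between the fingers and pack below 0.1 N), for 0.2 s.
4. the maintainer's lever is snapped up (on) (value of joint maintainer_lever above 0.78 rad and value of joint charger_lever below 0.12 rad and x of pack in the frame of maintainer between -0.012 and 0.012 m and y of pack in the frame of maintainer between -0.012 and 0.012 m and z of pack in the frame of maintainer below 0.016 m and angle between pack's own z axis and vertical below 0.06 rad), for 0.1 s.
At the end, for the whole second after the job is handed in: The pack rests released and flat (within 3.4 deg) in the maintainer's cradle, its origin within 12 mm of the cradle's centre along x and y and within 4 mm of its floor; the maintainer's lever is up (over 0.78 rad) and the charger's lever down (under 0.12 rad) (all of step 4 and contact force between the fingers and pack below 0.1 N and linear speed of pack below 0.02 m/s); the robot touches nothing.
It fails at once if the pack leaves the charger's cradle while the charger is on (value of joint charger_lever above 0.45 rad and z of pack in the frame of charger above 0.03 m).
It fails at once if the maintainer is switched on before the pack sits in it (value of joint maintainer_lever above 0.6 rad and not (x of pack in the frame of maintainer between -0.012 and 0.012 m and y of pack in the frame of maintainer between -0.012 and 0.012 m and z of pack in the frame of maintainer below 0.016 m and angle between pack's own z axis and vertical below 0.06 rad)).
It fails at once if the pack is dropped (falls freely at more than 0.7 m/s, some 25 mm) (contact force between the fingers and pack below 0.1 N and linear speed of pack above 0.7 m/s).
It fails at once if the pack is tipped more than 35 deg (angle between pack's own z axis and vertical above 0.61 rad).
It fails at once if the tin, the jar or the spanner is pushed aside by more than 30 mm (distance of any of tin, jar, spanner from where it was at the start of the episode above 0.03 m).
It also fails if it takes over 54 s, if anything falls off the work surface, if the arm or the gripper's body presses on something with over 40 N, if the wrist force passes 120 N, or if a joint passes its speed limit or range.

ROBOT

A 6-joint arm with a two-finger parallel gripper is mounted at the origin on the work surface. World frame = base frame: x ahead of the robot, y to its left, z up, the work surface at z = 0. Lengths are in mm, angles in rad, forces in N, time in s.
With the tool pointing down it reaches from about 350 to 975 mm from the base axis. Payload 7.1 kg.
Tool frame: the origin (TCP) lies at the very end of the fingers, on their centre line; the grasp point (between the pads) lies 19 mm behind it; x points along the fingers, z is the direction in which the jaws open and shut, and the axes are right-handed (so a half turn about x gives the same grasp; the last joint's range is limited). The gripper opens to 88 mm and grips with 3 to 60 N. Pads are 20 mm wide; open, the fingers measure 115 mm over their backs; the gripper's body (75 mm by 178 mm) begins 61 mm behind the grasp point.
Start: joints at [1.293, 0.423, 1.63, -0, 1.089, -0.019], TCP at [159.919, 604.178, 222.675] pointing down, gripper open.
Joint ranges: [-3, 3], [-0.9, 2.11], [0.09, 2.58], [-1.31, 4.45], [0.11, 2.69], [-2.54, 2.54]. Speed limits (rad/s): [2.39, 2.39, 3.01, 3.14, 3.14, 3.14].

INTERFACE

Orientations are given as a rotation vector (axis times angle).
In Python, from workcell import * gives the robot as it stands.
- The arm moves only by the shell command python3 -m crank 'ROWS'. ROWS is JSON, a list of rows, each a list of 3 entries, a list of its own where there are three numbers: the shift along the tool's x, y, z in cm, then the turn, a rotation vector about the tool's x, y, z in degrees, then the finger opening in cm, from 0 to 8.78. In form: [[[dx, dy, dz], [rx, ry, rz], claw], ...]. A call has 1 to 5 rows; each row shifts and turns the commanded pose from where the row before left it, along the tool's axes as they then stand; what a row does not reach is not made up. A row lasts 1/8 s, in which the tool goes at most 62.5 mm and 10.7 degrees, less where a joint would pass 70% of its speed; a pose out of reach is approached as far as the arm can. A call with a gripper value outside its range is refused whole. The fingers move at their own pace and stop on an object; the grip force is fixed at half the most. Time passes only in rows, so rows that do not move let the fingers close. It gives the time, the measured TCP pose, the force and the opening at its end, in the units of the state.
- get_obs(): the state, without advancing time (a new reading comes with each control period).
- get_image(name): name is "scene" or "top" or "wrist"; returns a dict with "pixels" (420x560x3 uint8, red, green, blue), "mtx" (3x3 intrinsics, pixels), "D" ([k1, k2, p1, p2, k3] as OpenCV has them; the pictures are not rectified), "view" (4x4, takes a point from world to camera coordinates). Camera axes: x right, y down, z forward; pixel columns grow to the right and rows downward; lengths in mm; the calibration is good to about 2 mm. A picture is of the moment at which its call begins. There is no depth.
- close_job(): hands the job in, once; it reports no verdict.
The state is a dict: "t": time; "qpos": joint angles; "qvel": joint speeds; "joint_torque": joint torques, N m; "ee_pos": TCP position; "orientation": TCP orientation; "ft_force": force on the tool from outside, world axes, zero at the start; "moment": the same for the moment, N m; "width": finger opening in mm.
Only numpy, scipy, OpenCV 4.12 (cv2) and the standard library are available. Lean on these libraries where they do the work, as an engineer would, in place of code of your own. Each camera call takes 0.05 s, during which the arm holds its last target.

## Working session

There is one attempt and no reset: what is moved stays moved. The work goes in short steps, Python scripts to look and compute and a shell command to move; the robot and the scene stay as the last step left them, time stands still between calls to the robot, and variables do not carry over. Pictures are saved under pics/ and viewed, and the job is handed in when it is done.

```bash
mkdir -p pics; ls
python3 - <<'E'
from workcell import *
import cv2
for n in ["scene","top","wrist"]:
    im=get_image(n); cv2.imwrite(f"pics/{n}0.png",im["pixels"][:,:,::-1]); print(n,im["mtx"].round(1).tolist(),im["D"],im["view"].round(3).tolist() if hasattr(im["view"],'round') else im["view"])
o=get_obs(); print(o)
E
```

```text
pics
scene [[388.9, 0.0, 284.5], [0.0, 388.9, 209.5], [0.0, 0.0, 1.0]] [-0.00499846  0.          0.          0.          0.        ] [[0.758, 0.652, 0.021, -376.041], [0.476, -0.531, -0.701, -84.531], [-0.446, 0.542, -0.712, 1645.736], [0.0, 0.0, 0.0, 1.0]]
top [[412.9, 0.0, 271.9], [0.0, 412.9, 209.9], [0.0, 0.0, 1.0]] [-0.01423582  0.          0.          0.          0.        ] [[-0.024, -1.0, 0.004, 4.907], [-0.988, 0.023, -0.151, 534.454], [0.151, -0.008, -0.989, 1336.557], [0.0, 0.0, 0.0, 1.0]]
wrist [[350.7, 0.0, 274.1], [0.0, 350.7, 220.9], [0.0, 0.0, 1.0]] [0.03130696 0.         0.         0.         0.        ] [[0.256, 0.967, -0.001, -624.634], [0.931, -0.247, 0.268, -31.797], [0.259, -0.07, -0.963, 391.772], [0.0, 0.0, 0.0, 1.0]]
{'t': 0.15, 'qpos': array([ 1.29298250e+00,  4.23671905e-01,  1.63049504e+00,  1.31418042e-05,
        1.08859450e+00, -1.89767026e-02]), 'qvel': array([ 0.00204321, -0.00182929, -0.00401794,  0.00160106, -0.00065299,
        0.00042861]), 'joint_torque': array([ 2.97976085e-04, -5.44991755e+01, -2.73920327e+01,  6.44757086e-02,
        2.04593316e-02, -7.98057999e-05]), 'ee_pos': array([159.8138946 , 603.78273771, 222.08377182]), 'orientation': array([-1.01714464,  1.32156586,  1.01600157]), 'ft_force': array([-0.40662738, -0.24749317,  0.12916944]), 'moment': array([-0.04003397, -0.0107394 ,  0.04442185]), 'width': 87.91142144984843}
```

View pics/scene0.png

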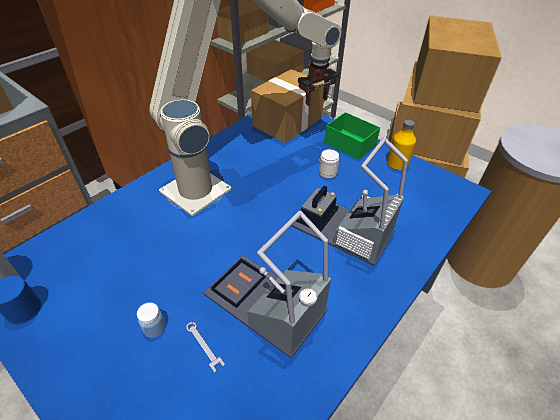

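View pics/top0.png

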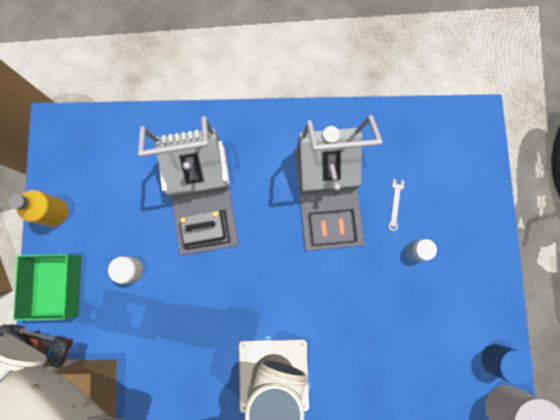

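View pics/wrist0.png

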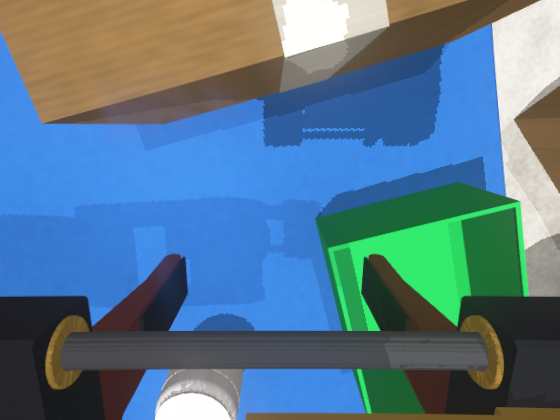

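The top view shows the charger on the left (pack at ~203,230, fins at ~180,137) and the maintainer on the right (empty cradle ~332,228, gauge ~331,133). The tin is near (125,270), the jar near (424,250) and the spanner near (397,205). Next, close crops to read landmarks from.

```bash
cat > h.py <<'E'
from workcell import *
import numpy as np, cv2
from scipy.spatial.transform import Rotation as R
def ray(im,uv):
    K=np.array(im["mtx"]);D=np.array(im["D"]);V=np.array(im["view"])
    p=cv2.undistortPoints(np.array([[uv]],float),K,D)[0,0]
    Rm=V[:3,:3]; c=-Rm.T@V[:3,3]; d=Rm.T@np.array([p[0],p[1],1]); return c,d/np.linalg.norm(d)
def onz(im,uv,z):
    c,d=ray(im,uv); return c+d*(z-c[2])/d[2]
def cross(rays):
    A=np.zeros((3,3));b=np.zeros(3)
    for c,d in rays:
        P=np.eye(3)-np.outer(d,d);A+=P;b+=P@c
    x=np.linalg.solve(A,b)
    return x,[round(float(np.linalg.norm((np.eye(3)-np.outer(d,d))@(x-c))),1) for c,d in rays]
def proj(im,p):
    V=np.array(im["view"]);r,_=cv2.Rodrigues(V[:3,:3])
    return cv2.projectPoints(np.atleast_2d(np.array(p,float)),r,V[:3,3],np.array(im["mtx"]),np.array(im["D"]))[0][:,0]
def crop(im,x0,y0,x1,y1,s,fn):
    c=cv2.resize(im["pixels"][y0:y1,x0:x1,::-1],None,fx=s,fy=s,interpolation=cv2.INTER_CUBIC)
    for x in range(x0,x1,10): cv2.putText(c,str(x),(int((x-x0+.5)*s),8),0,.3,(255,255,0),1); cv2.line(c,(int((x-x0+.5)*s),10),(int((x-x0+.5)*s),14),(255,255,0),1)
    for y in range(y0,y1,10): cv2.putText(c,str(y),(0,int((y-y0+.5)*s)),0,.3,(255,255,0),1); cv2.line(c,(20,int((y-y0+.5)*s)),(24,int((y-y0+.5)*s)),(255,255,0),1)
    cv2.imwrite(fn,c)
E
python3 - <<'E'
from h import *
t=get_image("top");s=get_image("scene")
np.save("top.npy",t,allow_pickle=True);np.save("scene.npy",s,allow_pickle=True)
crop(t,125,110,250,260,4,"pics/c1.png");crop(t,285,110,395,260,4,"pics/c2.png")
crop(s,280,130,420,270,4,"pics/c3.png");crop(s,195,205,335,355,4,"pics/c4.png")
E
```

```text
(no output)
```

View pics/c1.png

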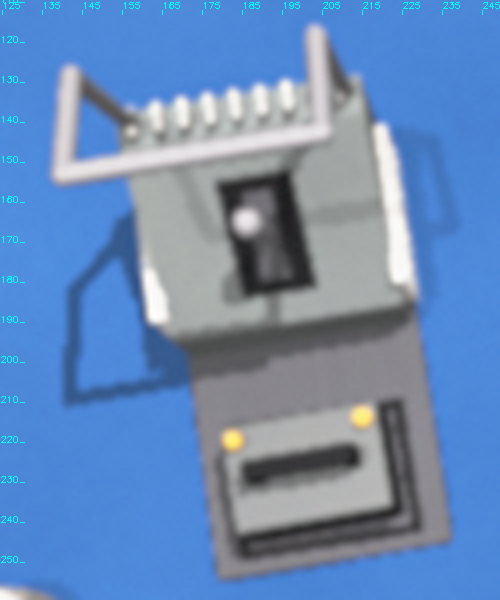

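View pics/c2.png

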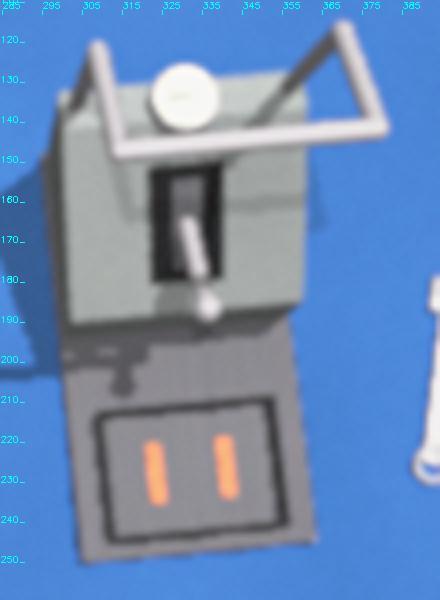

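View pics/c3.png

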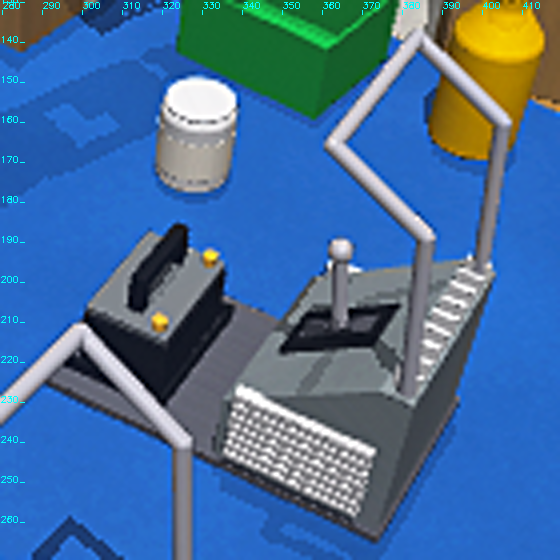

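View pics/c4.png

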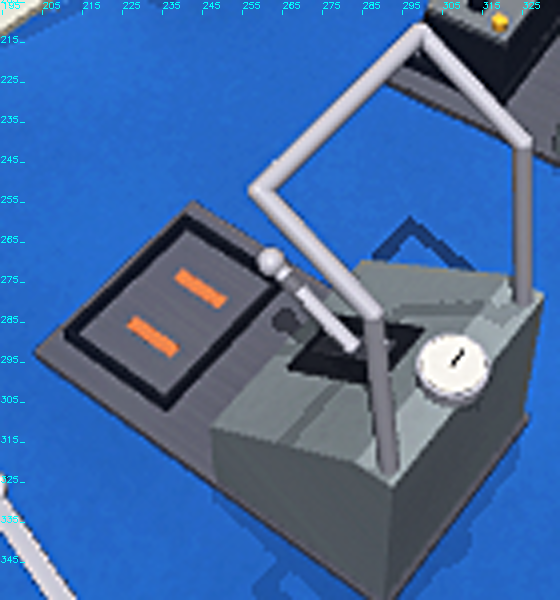

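Read off the crops: foot front corners, guard bar corners, lever balls and terminals in both views. I'll triangulate these and fit a planar pose per unit.

```bash
cat > fit.py <<'E'
from h import *
t=np.load("top.npy",allow_pickle=True).item();s=np.load("scene.npy",allow_pickle=True).item()
def T(x,y,x0,y0): return (x0+x/4-.5,y0+y/4-.5)
C1=(125,110);C2=(285,110);C3=(280,130);C4=(195,205)
def c(im,p,o,z): return onz(im,T(*p,*o),z)[:2]
def rigid(l,w):
    l=np.array(l,float);w=np.array(w);lc=l.mean(0);wc=w.mean(0)
    a=l-lc;b=w-wc;th=np.arctan2((a[:,0]*b[:,1]-a[:,1]*b[:,0]).sum(),(a*b).sum())
    Rm=np.array([[np.cos(th),-np.sin(th)],[np.sin(th),np.cos(th)]]);o=wc-Rm@lc
    return o,th,(w-(l@Rm.T+o)).round(1)
ch=[((-70,100),c(t,(220,579),C1,12)),((-70,-100),c(t,(452,540),C1,12)),((170,83),c(t,(57,178),C1,390)),((170,-83),c(t,(325,131),C1,390)),
 ((170,83),c(s,(420,37),C3,390)),((170,-83),c(s,(330,143),C3,390))]
ma=[((-70,100),c(t,(82,563),C2,12)),((-70,-100),c(t,(318,541),C2,12)),((170,83),c(t,(118,150),C2,390)),((170,-83),c(t,(385,128),C2,390)),
 ((170,83),c(s,(420,33),C4,390)),((170,-83),c(s,(262,188),C4,390)),((-70,100),c(s,(195,203),C4,12)),((-70,-100),c(s,(35,352),C4,12))]
for n,q,(bt,bs,o2) in (("charger",ch,(((245,222),C1),((341,250),C3),0)),("maint",ma,(((209,306),C2),((271,262),C4),0))):
    o,th,r=rigid([a for a,_ in q],[b for _,b in q]); print(n,o.round(1),"yaw",round(th,4)); print(r.tolist())
    x,e=cross([ray(t,T(*bt[0],*bt[1])),ray(s,T(*bs[0],*bs[1]))]); 
    d=x[:2]-o; cs,sn=np.cos(th),np.sin(th); print(" ball world",x.round(1),e,"local",[round(cs*d[0]+sn*d[1],1),round(-sn*d[0]+cs*d[1],1),round(x[2],1)])
for p,q in (((233,440),(210,257)),((362,416),(159,322))):
    print("terminal",cross([ray(t,T(*p,*C1)),ray(s,T(*q,*C3))]), c(t,p,C1,100))
for nm,a in(("down",-.45),("up",.45)):
    al=np.radians(35)-a; print(nm,"ball local",185-90*np.sin(al),130+90*np.cos(al))
E
python3 fit.py
```

```text
charger [477.3 218.5] yaw 0.1468
[[2.3, -1.9], [1.3, 1.3], [-1.1, 3.4], [1.5, -2.0], [0.2, 0.2], [-4.2, -0.9]]
 ball world [645.7 243.4 219.2] [1.5, 1.5] local [np.float64(170.3), np.float64(0.0), np.float64(219.2)]
maint [ 476.9 -212.1] yaw 0.0685
[[-0.8, 1.5], [-0.8, 1.6], [-0.4, 2.1], [-0.9, -3.2], [-1.9, -0.5], [-2.2, 2.6], [4.8, -3.5], [2.1, -0.6]]
 ball world [ 582.4 -205.6  175. ] [0.7, 0.7] local [np.float64(105.7), np.float64(-0.7), np.float64(175.0)]
terminal (array([500.30535028, 276.28245376,  96.85488142]), [1.7, 1.7]) [501.13657092 276.81799885]
terminal (array([516.98927192, 173.26056815,  96.72214181]), [2.1, 2.1]) [518.0536352  174.29989658]
down ball local 106.44996681027126 173.9305393307721
up ball local 170.58448997351542 218.83801590916087
```

The ball heights match the model to about 1 mm and the residuals are a few mm, so the poses are good. Next I'll write a planner helper that prints the deltas in tool axes.

```bash
cat > plan.py <<'E'
from h import *
U={"c":(np.array([477.3,218.5]),.1468),"m":(np.array([476.9,-212.1]),.0685)}
def w(unit,l):
    o,th=U[unit];c,s=np.cos(th),np.sin(th)
    return np.array([o[0]+c*l[0]-s*l[1],o[1]+s*l[0]+c*l[1],l[2]])
def un(unit,u,n,y=0):
    a=np.radians(35); return w(unit,(185-np.sin(a)*n+np.cos(a)*u,y,130+np.cos(a)*n+np.sin(a)*u))
def ori(tilt,yaw,sgn=1):
    a=np.radians(tilt);x=np.array([np.sin(a)*np.cos(yaw),np.sin(a)*np.sin(yaw),-np.cos(a)])
    z=sgn*np.array([-np.sin(yaw),np.cos(yaw),0]);return np.column_stack([x,np.cross(z,x),z])
def oriJ(yawz): # down, jaw along world direction angle yawz
    x=np.array([0,0,-1.]);z=np.array([np.cos(yawz),np.sin(yawz),0]);return np.column_stack([x,np.cross(z,x),z])
def cur():
    o=get_obs();return np.array(o["ee_pos"]),R.from_rotvec(o["orientation"]).as_matrix(),o
def go(p1,R1,k=None,p0=None,R0=None):
    p,Q,o=cur()
    if p0 is not None:p,Q=p0,R0
    d=p1-p;r=R.from_matrix(Q.T@R1).as_rotvec();ang=np.degrees(np.linalg.norm(r))
    k=k or int(np.ceil(max(np.linalg.norm(d)/60,ang/10.5,1)))
    print("dist",np.linalg.norm(d).round(),"ang",ang.round(1),"rows",k)
    for i in range(k):
        s=Q.T@(d/k)/10;print([s.round(2).tolist(),np.degrees(r/k).round(1).tolist()]);Q=Q@R.from_rotvec(r/k).as_matrix()
    return p1,R1
def show():
    p,Q,o=cur();print("t",o["t"],"p",p.round(1),"x",Q[:,0].round(3),"z",Q[:,2].round(3),"f",np.round(o["ft_force"],1),"w",round(o["width"],1),"q",np.round(o["qpos"],2))
E
python3 - <<'E'
from plan import *
show(); p,Q,o=cur()
V=get_image("wrist")["view"]; V=np.array(V);c=-V[:3,:3].T@V[:3,3]; print("cam in tool",Q.T@(c-p))
for s in(1,-1): print(s,np.degrees(R.from_matrix(Q.T@ori(35,.147,s)).as_rotvec()).round(1))
print(un("c",68,230),un("c",68,60),un("c",-10,60))
E
```

```text
t 0.25 p [159.9 603.9 222.3] x [-0.    -0.001 -1.   ] z [ 0.256  0.967 -0.001] f [-0.4  0.2  1. ] w 87.5 q [ 1.29  0.42  1.63 -0.    1.09 -0.02]
cam in tool [-163.41573149   74.0034539     0.33820326]
1 [-22.5  -7.1 -34.5]
-1 [150.3 -47.4   9.8]
[584.90974713 234.41157485 357.40816786] [681.36896645 248.67439145 218.15232033] [618.16233551 239.32842544 173.41335829]
```

Run:
```python
from plan import *
p,Q,o=cur()
a=go(np.array([200,560,440.]),Q,4)
b=go(np.array([500,225,440.]),ori(35,.147),10,*a)
c=go(un("c",68,225),ori(35,.147),3,*b)
```

```text
dist 226.0 ang 0.0 rows 4
[[-5.44, -1.25, -0.81], [0.0, 0.0, 0.0]]
[[-5.44, -1.25, -0.81], [0.0, 0.0, 0.0]]
[[-5.44, -1.25, -0.81], [0.0, 0.0, 0.0]]
[[-5.44, -1.25, -0.81], [0.0, 0.0, 0.0]]
dist 450.0 ang 41.8 rows 10
[[0.0, -3.76, -2.47], [-2.3, -0.7, -3.5]]
[[0.19, -3.65, -2.62], [-2.3, -0.7, -3.5]]
[[0.38, -3.53, -2.76], [-2.3, -0.7, -3.5]]
[[0.55, -3.39, -2.9], [-2.3, -0.7, -3.5]]
[[0.71, -3.23, -3.04], [-2.3, -0.7, -3.5]]
[[0.86, -3.07, -3.18], [-2.3, -0.7, -3.5]]
[[1.0, -2.88, -3.3], [-2.3, -0.7, -3.5]]
[[1.13, -2.69, -3.43], [-2.3, -0.7, -3.5]]
[[1.24, -2.48, -3.54], [-2.3, -0.7, -3.5]]
[[1.34, -2.26, -3.65], [-2.3, -0.7, -3.5]]
dist 124.0 ang 0.0 rows 3
[[4.05, -0.75, -0.1], [0.0, 0.0, 0.0]]
[[4.05, -0.75, -0.1], [0.0, 0.0, 0.0]]
[[4.05, -0.75, -0.1], [0.0, 0.0, 0.0]]
```

```bash
python3 -m crank '[[[-5.4,-1.2,-0.8],[0,0,0],0],[[-5.4,-1.2,-0.8],[0,0,0],0],[[-5.4,-1.2,-0.8],[0,0,0],0],[[-5.4,-1.2,-0.8],[0,0,0],0]]' && python3 -m crank '[[[0,-3.8,-2.5],[-2.3,-0.7,-3.5],0],[[0.2,-3.7,-2.6],[-2.3,-0.7,-3.5],0],[[0.4,-3.5,-2.8],[-2.3,-0.7,-3.5],0],[[0.6,-3.4,-2.9],[-2.3,-0.7,-3.5],0],[[0.7,-3.2,-3.0],[-2.3,-0.7,-3.5],0]]' && python3 -m crank '[[[0.9,-3.1,-3.2],[-2.3,-0.7,-3.5],0],[[1,-2.9,-3.3],[-2.3,-0.7,-3.5],0],[[1.1,-2.7,-3.4],[-2.3,-0.7,-3.5],0],[[1.2,-2.5,-3.5],[-2.3,-0.7,-3.5],0],[[1.3,-2.3,-3.6],[-2.3,-0.7,-3.5],0]]'
python3 - <<'E'
from plan import *
show()
c=go(un("c",68,225),ori(35,.147))
E
```

```text
t: 0.8
ee_pos: [198.3, 560.3, 440.5]
orientation: [-1.016, 1.321, 1.017]
ft_force: [1.1, 0.4, -0.3]
width: 51.5
t: 1.42
ee_pos: [349.6, 392.4, 438.4]
orientation: [-1.286, 0.987, 0.949]
ft_force: [0.5, 0.8, -0.9]
width: 1.7
t: 2.05
ee_pos: [501.0, 226.7, 441.1]
orientation: [-1.517, 0.636, 0.858]
ft_force: [0.1, 0.4, 0.1]
width: 0.2
t 2.05 p [501.  226.7 441.1] x [ 0.576  0.085 -0.813] z [-0.155  0.988 -0.006] f [0.1 0.4 0.1] w 0.2 q [ 0.52 -0.14  1.92 -0.3   0.8  -1.05]
dist 124.0 ang 0.9 rows 3
[[4.07, -0.65, -0.16], [0.2, -0.0, 0.2]]
[[4.07, -0.67, -0.16], [0.2, -0.0, 0.2]]
[[4.06, -0.68, -0.16], [0.2, -0.0, 0.2]]
```

```bash
python3 -m crank '[[[4.1,-0.7,-0.2],[0.2,0,0.2],0],[[4.1,-0.7,-0.2],[0.2,0,0.2],0],[[4.1,-0.7,-0.2],[0.2,0,0.2],0],[[0,0,0],[0,0,0],0]]'
python3 - <<'E'
from plan import *
show()
go(un("c",68,60),ori(35,.147))
cv2.imwrite("pics/w1.png",get_image("wrist")["pixels"][:,:,::-1])
crop(get_image("scene"),280,100,420,240,4,"pics/s1.png")
E
```

```text
t: 2.55
ee_pos: [588.5, 234.0, 349.3]
orientation: [-1.503, 0.656, 0.865]
ft_force: [-0.4, 0.7, 0.9]
width: 0.4
t 2.55 p [588.5 234.  349.3] x [ 0.561  0.081 -0.824] z [-0.144  0.99  -0.001] f [-0.4  0.7  0.9] w 0.4 q [ 0.44  0.09  1.9  -0.3   0.59 -1.07]
dist 161.0 ang 0.5 rows 3
[[5.38, -0.1, 0.04], [-0.0, -0.0, -0.1]]
[[5.38, -0.09, 0.04], [-0.0, -0.0, -0.1]]
[[5.38, -0.07, 0.03], [-0.0, -0.0, -0.1]]
```

View pics/w1.png

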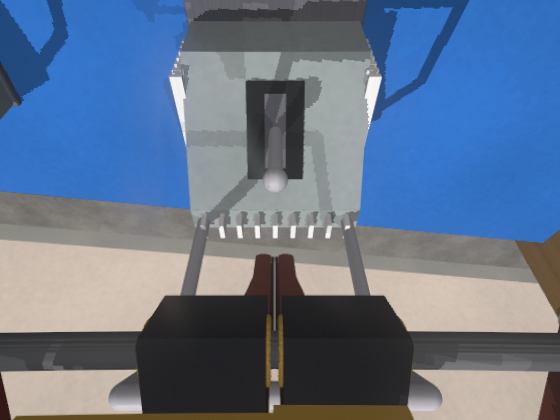

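View pics/s1.png

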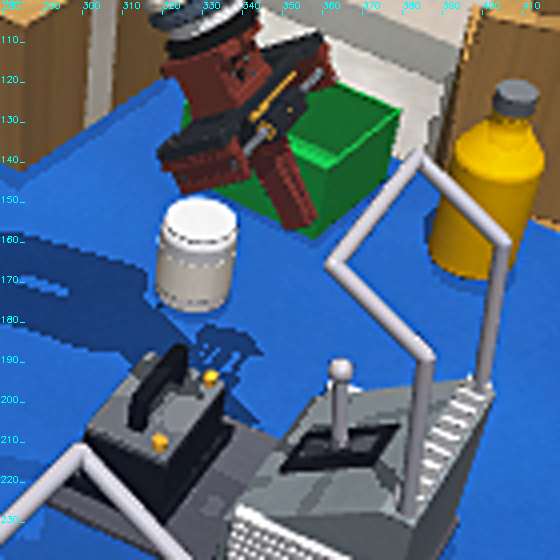

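The lever ball is at (275,180) in the wrist view, in line with the closed fingers (col 275). In the scene view the gripper is in front of and below the guard bar. Inserting.

```bash
python3 -m crank '[[[4,-0.1,0],[0,0,-0.1],0],[[4,-0.1,0],[0,0,-0.1],0],[[4,0,0],[0,0,0],0],[[4,0,0],[0,0,0],0]]'
python3 - <<'E'
from plan import *
show()
go(un("c",-12,60),ori(35,.147))
crop(get_image("scene"),280,100,420,240,4,"pics/s2.png")
E
```

```text
t: 3.15
ee_pos: [681.6, 249.2, 224.2]
orientation: [-1.504, 0.645, 0.858]
ft_force: [-0.7, 0.2, 0.1]
width: 0.1
t 3.15 p [681.6 249.2 224.2] x [ 0.571  0.085 -0.817] z [-0.146  0.989  0.001] f [-0.7  0.2  0.1] w 0.1 q [ 0.39  0.39  1.83 -0.43  0.35 -0.96]
dist 84.0 ang 0.2 rows 2
[[0.22, 4.19, -0.03], [-0.0, 0.0, 0.1]]
[[0.23, 4.19, -0.03], [-0.0, 0.0, 0.1]]
```

View pics/s2.png

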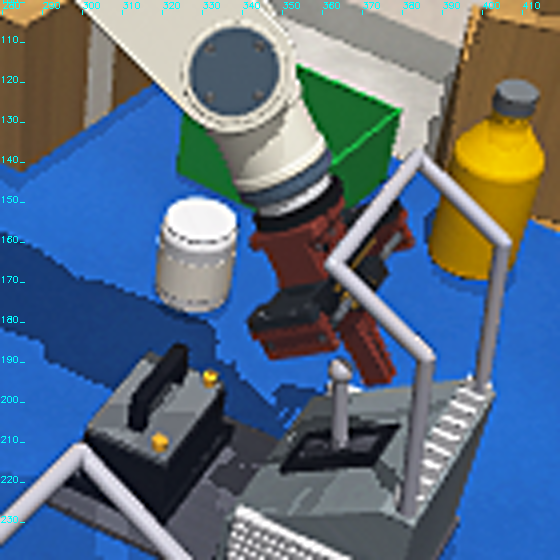

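The finger (tip ~ (377,193)) is behind the ball (364,191), with no contact force. Pushing down the panel.

```bash
python3 -m crank '[[[0.2,1.4,0],[0,0,0],0],[[0.1,1.4,0],[0,0,0],0],[[0.1,1.4,0],[0,0,0],0],[[0,1.4,0],[0,0,0],0],[[0,1.4,0],[0,0,0],0]]'; python3 -m crank '[[[0,1.4,0],[0,0,0],0],[[0,0.4,0],[0,0,0],0],[[0,0,0],[0,0,0],0]]'
python3 - <<'E'
from plan import *
show()
crop(get_image("scene"),280,100,420,240,4,"pics/s3.png")
E
```

```text
t: 3.82
ee_pos: [626.2, 241.0, 181.7]
orientation: [-1.505, 0.645, 0.857]
ft_force: [0.2, -0.4, -0.1]
width: 0.6
t: 4.2
ee_pos: [614.4, 239.6, 173.4]
orientation: [-1.505, 0.64, 0.855]
ft_force: [6.6, -2.2, 3.4]
width: 0.6
t 4.2 p [614.4 239.6 173.4] x [ 0.574  0.086 -0.814] z [-0.146  0.989  0.002] f [ 6.6 -2.2  3.4] w 0.6 q [ 0.43  0.39  2.01 -0.84  0.22 -0.51]
```

View pics/s3.png

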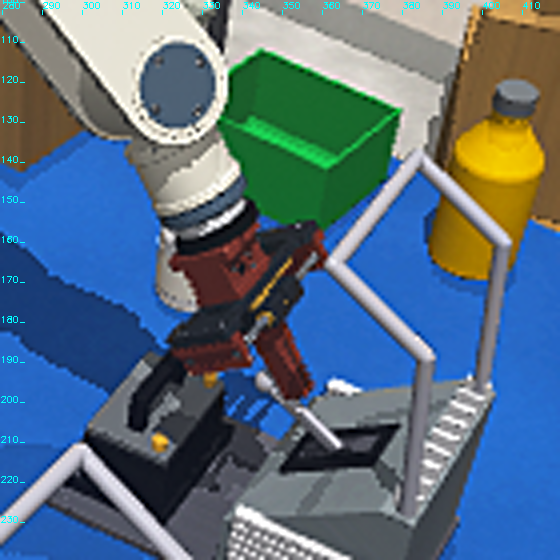

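The lever is down: ball at ~(346,194) in the scene view, leaning to the cradle, and the finger rests on it with ~8 N. Backing off and planning the regrasp pose.

```bash
python3 -m crank '[[[0,-1.5,0],[0,0,0],0],[[-5,0,0],[0,0,0],0],[[-6,0,0],[0,0,0],0],[[-6,0,0],[0,0,0],0],[[-6,0,0],[0,0,0],3]]'
python3 - <<'E'
from plan import *
show()
t=np.load("top.npy",allow_pickle=True).item()
print("handle",onz(t,(199.75,224.5),132), "pack from terminals", (np.array([500.8,276.6])+np.array([517.5,173.8]))/2-30*np.array([np.cos(.16),np.sin(.16)]))
go(np.array([480,221,330.]),oriJ(.15),10)
E
```

```text
t: 4.88
ee_pos: [491.3, 220.8, 369.1]
orientation: [-1.504, 0.645, 0.859]
ft_force: [1.3, 0.8, 0.3]
width: 7.2
t 4.875 p [491.3 220.8 369.1] x [ 0.57   0.085 -0.817] z [-0.146  0.989  0.002] f [1.3 0.8 0.3] w 7.2 q [ 0.52 -0.09  2.04 -0.36  0.64 -0.97]
handle [480.05443399 217.35186961 132.        ] pack from terminals [479.5331815 220.4204538]
dist 41.0 ang 95.0 rows 10
[[0.26, 0.32, 0.02], [8.7, 2.8, 2.8]]
[[0.27, 0.3, -0.02], [8.7, 2.8, 2.8]]
[[0.29, 0.29, -0.05], [8.7, 2.8, 2.8]]
[[0.3, 0.26, -0.08], [8.7, 2.8, 2.8]]
[[0.32, 0.23, -0.1], [8.7, 2.8, 2.8]]
[[0.33, 0.2, -0.12], [8.7, 2.8, 2.8]]
[[0.35, 0.17, -0.13], [8.7, 2.8, 2.8]]
[[0.36, 0.13, -0.13], [8.7, 2.8, 2.8]]
[[0.37, 0.09, -0.13], [8.7, 2.8, 2.8]]
[[0.38, 0.06, -0.12], [8.7, 2.8, 2.8]]
```

```bash
python3 -m crank '[[[0.3,0.3,0],[8.7,2.8,2.8],7],[[0.3,0.3,0],[8.7,2.8,2.8],7],[[0.3,0.3,0],[8.7,2.8,2.8],7],[[0.3,0.3,-0.1],[8.7,2.8,2.8],7],[[0.3,0.2,-0.1],[8.7,2.8,2.8],7]]' && python3 -m crank '[[[0.3,0.2,-0.1],[8.7,2.8,2.8],7],[[0.3,0.2,-0.1],[8.7,2.8,2.8],7],[[0.4,0.1,-0.1],[8.7,2.8,2.8],7],[[0.4,0.1,-0.1],[8.7,2.8,2.8],7],[[0.4,0.1,-0.1],[8.7,2.8,2.8],7]]'
python3 - <<'E'
from plan import *
show()
i=get_image("wrist");np.save("w2.npy",i,allow_pickle=True)
cv2.imwrite("pics/w2.png",i["pixels"][:,:,::-1])
print(proj(i,w("c",(0,0,12))),proj(i,[480,219,132]))
E
```

```text
t: 5.5
ee_pos: [487.0, 221.7, 347.6]
orientation: [-0.843, 1.199, 0.509]
ft_force: [0.0, -0.1, -0.4]
width: 57.3
t: 6.12
ee_pos: [482.3, 223.1, 328.2]
orientation: [-0.107, 1.579, 0.112]
ft_force: [-0.5, 0.1, -0.8]
width: 70.1
t 6.125 p [482.3 223.1 328.2] x [-0.012  0.002 -1.   ] z [ 0.99   0.139 -0.011] f [-0.5  0.1 -0.8] w 70.1 q [0.41 0.18 1.72 0.01 1.25 0.27]
[[272.8850691  183.01139568]] [[273.9595542  201.14722421]]
```

View pics/w2.png

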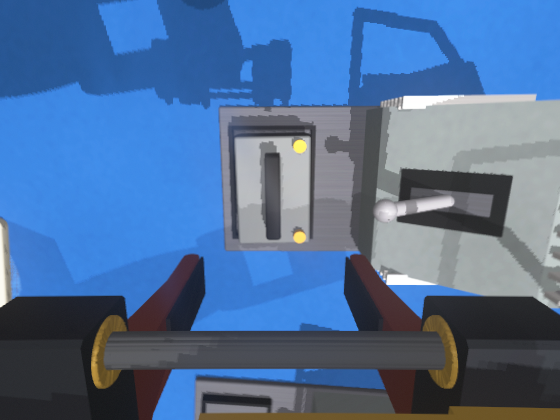

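The wrist view shows the handle at ~(272,196), running vertically (parallel to the pads), with terminals at (300,146) and (300,237). The lever is down, ball at (386,211). Computing the handle and pack position from these.

Run:
```python
from plan import *
i=np.load("w2.npy",allow_pickle=True).item()
g=cv2.cvtColor(i["pixels"],cv2.COLOR_RGB2HSV);m=cv2.inRange(g,(20,120,150),(35,255,255));m[:120]=0;m[260:]=0
n,l,st,ce=cv2.connectedComponentsWithStats(m);ts=[onz(i,ce[k],100)[:2] for k in range(1,n) if st[k,4]>40];print(ts,np.diff(ts,axis=0))
tp=sorted(ts,key=lambda p:p[1]);v=tp[1]-tp[0];yaw=np.arctan2(-v[0],v[1]);c=(tp[0]+tp[1])/2-30*np.array([np.cos(yaw),np.sin(yaw)]);print("pack",c,yaw)
print("handle",onz(i,(272,196),132), [onz(i,q,132)[:2].round(1) for q in ((265,195),(279.5,195))])
for q,l in (((226,248.5),(-70,-100)),((220,108),(-70,100))): print(onz(i,q,12).round(1),w("c",(*l,12)).round(1))
go(np.array([c[0],c[1],107]),oriJ(yaw))
```

```text
[array([499.20291868, 277.24977888]), array([515.69218862, 174.05140755])] [[  16.48926994 -103.19837133]]
pack [477.8233291 220.9171674] 0.15844295886509305
handle [477.21997223 224.14305356 132.        ] [array([469.8, 224.2]), array([484.8, 226.3])]
[423.1 114.2  12. ] [422.7 109.3  12. ]
[395.7 306.1  12. ] [393.4 307.2  12. ]
dist 221.0 ang 1.7 rows 4
[[5.52, -0.06, -0.05], [-0.4, -0.2, -0.1]]
[[5.52, -0.05, -0.07], [-0.4, -0.2, -0.1]]
[[5.52, -0.04, -0.09], [-0.4, -0.2, -0.1]]
[[5.52, -0.03, -0.11], [-0.4, -0.2, -0.1]]
```

```bash
python3 -m crank '[[[5.5,-0.1,-0.1],[-0.4,-0.2,-0.1],7],[[5.5,0,-0.1],[-0.4,-0.2,-0.1],7],[[5.5,0,-0.1],[-0.4,-0.2,-0.1],7],[[5.6,0,-0.1],[-0.4,-0.2,-0.1],7],[[0,0,0],[0,0,0],7]]'
python3 - <<'E'
from plan import *
show()
go(np.array([477.8,221,107]),oriJ(.158))
crop(get_image("scene"),280,100,420,240,4,"pics/s4.png")
E
```

```text
t: 6.8
ee_pos: [474.7, 219.7, 103.4]
orientation: [-0.142, 1.57, 0.13]
ft_force: [-0.3, -0.1, 1.2]
width: 70.2
t 6.8 p [474.7 219.7 103.4] x [-0.003 -0.008 -1.   ] z [ 0.985  0.172 -0.004] f [-0.3 -0.1  1.2] w 70.2 q [ 0.41  0.45  1.93 -0.01  0.76  0.25]
dist 5.0 ang 1.0 rows 1
[[-0.37, 0.07, 0.33], [0.9, -0.2, 0.4]]
```

View pics/s4.png

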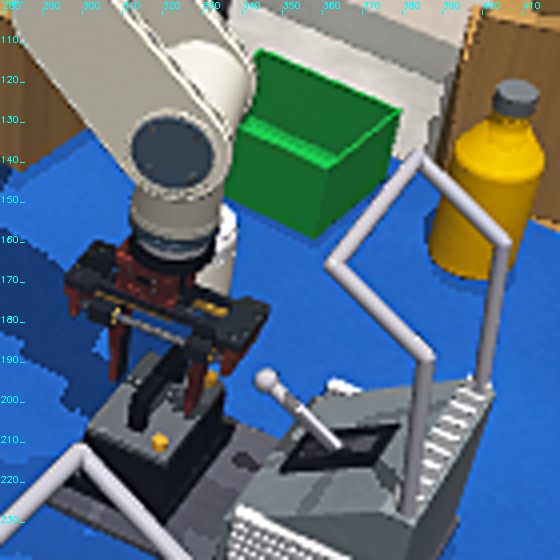

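The fingers straddle the handle with the lever ball (344,194) clear. Correcting by a few mm and closing.

```bash
python3 -m crank '[[[-0.3,0.1,0.3],[0.9,-0.2,0.4],7],[[0,0,0],[0,0,0],0],[[0,0,0],[0,0,0],0],[[0,0,0],[0,0,0],0],[[0,0,0],[0,0,0],0]]'; python3 -m crank '[[[0,0,0],[0,0,0],0],[[0,0,0],[0,0,0],0]]'
python3 - <<'E'
from plan import *
show()
E
```

```text
t: 7.48
ee_pos: [480.4, 221.8, 108.3]
orientation: [-0.12, 1.562, 0.123]
ft_force: [0.4, -1.0, 0.4]
width: 33.5
t: 7.72
ee_pos: [479.7, 221.6, 107.8]
orientation: [-0.12, 1.564, 0.122]
ft_force: [0.8, 0.5, -7.9]
width: 15.7
t 7.725 p [479.7 221.6 107.8] x [ 0.003  0.002 -1.   ] z [0.988 0.154 0.004] f [ 0.8  0.5 -7.9] w 15.7 q [0.41 0.45 1.92 0.   0.77 0.26]
```

```bash
python3 -m crank '[[[-0.5,0,0],[0,0,0],0],[[-1,0,0],[0,0,0],0],[[-2,0,0],[0,0,0],0],[[-2.5,0,0],[0,0,0],0],[[-2.5,0,0],[0,0,0],0]]'; python3 -m crank '[[[-2,0,0],[0,0,0],0],[[-1,0,0],[0,0,0],0],[[0,0,0],[0,0,0],0]]'
python3 - <<'E'
from plan import *
show()
crop(get_image("scene"),280,100,420,240,4,"pics/s5.png")
i=get_image("wrist");np.save("w5.npy",i,allow_pickle=True)
cv2.imwrite("pics/w5.png",i["pixels"][:,:,::-1])
E
```

```text
t: 8.35
ee_pos: [479.7, 221.5, 194.1]
orientation: [-0.12, 1.563, 0.123]
ft_force: [-0.4, 0.2, -7.0]
width: 15.8
t: 8.72
ee_pos: [480.0, 221.7, 223.7]
orientation: [-0.12, 1.561, 0.123]
ft_force: [-0.3, -0.4, -6.3]
width: 15.9
t 8.725 p [480.  221.7 223.7] x [ 0.006  0.003 -1.   ] z [0.988 0.154 0.006] f [-0.3 -0.4 -6.3] w 15.9 q [0.41 0.28 1.85 0.   1.01 0.26]
```

View pics/s5.png

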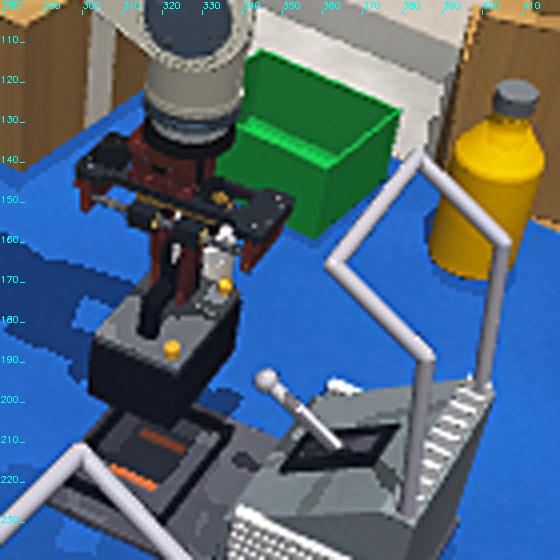

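View pics/w5.png

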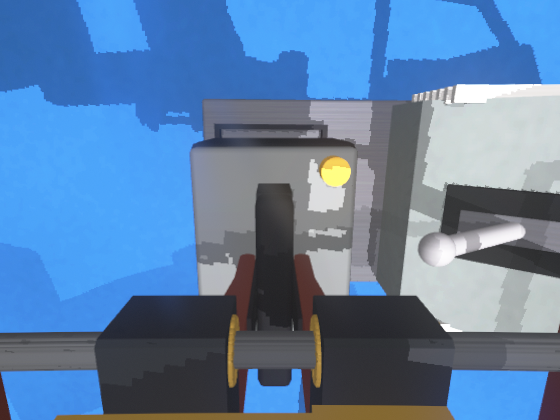

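The pack hangs upright in the grip, clear of the charger, with the lever still down. Next I'll work out the in-hand offset from the visible terminal (336,172) and cross-check the maintainer cradle from its rim corners.

Run:
```python
from plan import *
i=np.load("w5.npy",allow_pickle=True).item()
g=cv2.cvtColor(i["pixels"],cv2.COLOR_RGB2HSV);m=cv2.inRange(g,(20,120,150),(35,255,255));m[:140]=0;m[200:]=0
n,l,st,ce=cv2.connectedComponentsWithStats(m);k=1+np.argmax(st[1:,4]);T=onz(i,ce[k],216);p,Q,o=cur()
print("term px",ce[k],T.round(1),"in tool",(Q.T@(T-p)).round(1))
t=np.load("top.npy",allow_pickle=True).item()
cs=[(93,413),(273,398),(289,525),(107,545)]
P=np.array([onz(t,(285+x/4-.5,110+y/4-.5),26)[:2] for x,y in cs]);print(P.round(1),P.mean(0))
s=np.load("scene.npy",allow_pickle=True).item()
cs=[(188,217),(292,290),(168,411),(62,334)]
P=np.array([onz(s,(195+x/4-.5,205+y/4-.5),26)[:2] for x,y in cs]);print(P.round(1),P.mean(0))
go(np.array([478,-212.5,222]),oriJ(.0685),8)
```

```text
term px [335.4418239  171.07704403] [500.4 276.8 216. ] in tool [ 6.6 51.5 29.4]
[[ 524.3 -128.2]
 [ 533.6 -280.7]
 [ 426.2 -288.4]
 [ 413.1 -135.8]] [ 474.28507658 -208.25904541]
[[ 419.6 -142.9]
 [ 539.5 -139.1]
 [ 543.6 -288.5]
 [ 427.6 -296.1]] [ 482.557807   -216.65666677]
dist 434.0 ang 4.9 rows 8
[[-0.0, -5.36, -0.85], [0.6, 0.0, -0.0]]
[[-0.0, -5.36, -0.79], [0.6, 0.0, -0.0]]
[[-0.0, -5.37, -0.74], [0.6, 0.0, -0.0]]
[[0.0, -5.38, -0.68], [0.6, 0.0, -0.0]]
[[0.0, -5.39, -0.62], [0.6, 0.0, -0.0]]
[[0.0, -5.39, -0.56], [0.6, 0.0, -0.0]]
[[0.0, -5.4, -0.5], [0.6, 0.0, -0.0]]
[[0.0, -5.41, -0.45], [0.6, 0.0, -0.0]]
```

The pack is centred in the grip within 1 mm, and the cradle centre averages (478,-212.5). Carrying it over with ramped speed.

```bash
python3 -m crank '[[[0,-1.5,-0.2],[0,0,0],0],[[0,-3,-0.5],[0.5,0,0],0],[[0,-4.5,-0.7],[0.6,0,0],0],[[0,-5,-0.7],[0.6,0,0],0],[[0,-5,-0.7],[0.6,0,0],0]]' && python3 -m crank '[[[0,-5,-0.6],[0.6,0,0],0],[[0,-5,-0.6],[0.6,0,0],0],[[0,-5,-0.5],[0.6,0,0],0],[[0,-4,-0.4],[0.5,0,0],0],[[0,-3,-0.2],[0.3,0,0],0]]' && python3 -m crank '[[[0,-1.5,-0.1],[0,0,0],0],[[0,-0.5,0],[0,0,0],0],[[0,0,0],[0,0,0],0]]'
python3 - <<'E'
from plan import *
show()
crop(get_image("scene"),195,160,335,305,4,"pics/s6.png")
i=get_image("wrist");np.save("w6.npy",i,allow_pickle=True)
cv2.imwrite("pics/w6.png",i["pixels"][:,:,::-1])
go(np.array([478,-212.5,223]),oriJ(.0685))
E
```

```text
t: 9.45
ee_pos: [477.8, 27.3, 222.1]
orientation: [-0.089, 1.565, 0.091]
ft_force: [0.3, 0.1, -6.8]
width: 16.1
t: 10.07
ee_pos: [475.6, -194.0, 221.6]
orientation: [-0.051, 1.566, 0.055]
ft_force: [0.4, -0.5, -7.2]
width: 15.9
t: 10.45
ee_pos: [477.0, -211.2, 221.9]
orientation: [-0.052, 1.566, 0.056]
ft_force: [-0.5, -0.1, -7.1]
width: 15.8
t 10.45 p [ 477.  -211.2  221.9] x [ 0.004  0.003 -1.   ] z [0.998 0.069 0.005] f [-0.5 -0.1 -7.1] w 15.8 q [-0.44  0.27  1.86  0.01  1.01 -0.51]
dist 2.0 ang 0.3 rows 1
[[-0.1, -0.19, 0.08], [0.1, 0.3, -0.1]]
```

View pics/s6.png

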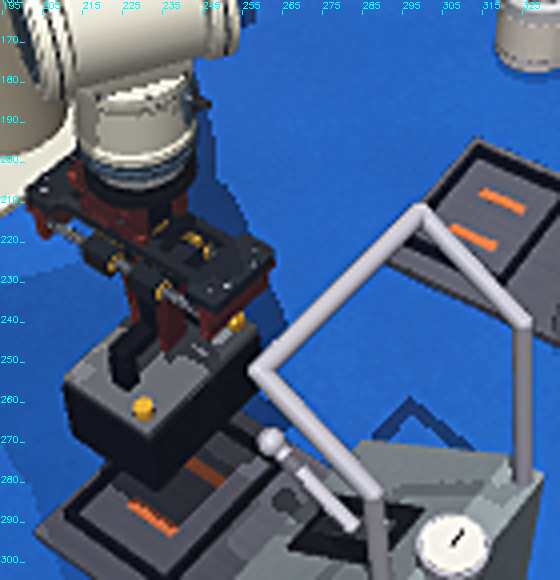

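View pics/w6.png

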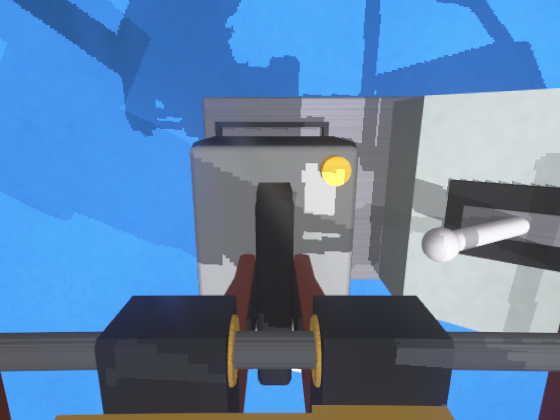

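Run:
```python
from plan import *
i=np.load("w6.npy",allow_pickle=True).item()
crop(i,190,85,400,165,3.8,"pics/c6.png")
for q,l,z in (((216,123),(-56,76),26),((328,123),(56,76),26),((203.5,97.5),(-70,100),12)): print(onz(i,q,z).round(1),w("m",(*l,z)).round(1))
```

```text
[ 415.2 -140.5   26. ] [ 415.8 -140.1   26. ]
[ 525.2 -132.8   26. ] [ 527.6 -132.4   26. ]
[ 400.1 -117.    12. ] [ 400.2 -117.1   12. ]
```

View pics/c6.png

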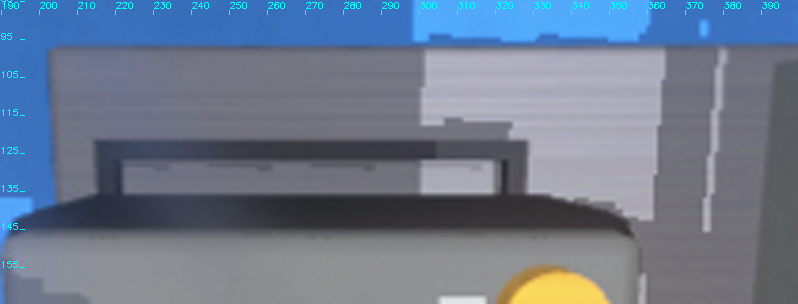

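The wrist rays agree with the maintainer pose to 1–2 mm. Lowering, slow near the bottom.

```bash
python3 -m crank '[[[1,-0.1,0],[0,0.3,0],0],[[2.5,0,0],[0,0,0],0],[[2.5,0,0],[0,0,0],0],[[2,0,0],[0,0,0],0],[[1,0,0],[0,0,0],0]]'; python3 -m crank '[[[0.6,0,0],[0,0,0],0],[[0,0,0],[0,0,0],0]]'
python3 - <<'E'
from plan import *
show()
go(np.array([476.7,-212.3,109]),oriJ(.0685))
crop(get_image("scene"),195,190,335,335,4,"pics/s7.png")
E
```

```text
t: 11.18
ee_pos: [476.7, -211.7, 130.7]
orientation: [-0.053, 1.572, 0.057]
ft_force: [-0.2, -0.2, -6.8]
width: 15.8
t: 11.42
ee_pos: [477.4, -212.4, 126.2]
orientation: [-0.053, 1.57, 0.056]
ft_force: [-0.5, -0.0, -7.4]
width: 15.7
t 11.425 p [ 477.4 -212.4  126.2] x [-0.     0.002 -1.   ] z [ 0.998  0.069 -0.   ] f [-0.5 -0.  -7.4] w 15.7 q [-0.44  0.41  1.92  0.    0.81 -0.51]
dist 17.0 ang 0.1 rows 1
[[1.72, 0.01, -0.07], [0.1, -0.0, -0.1]]
```

View pics/s7.png

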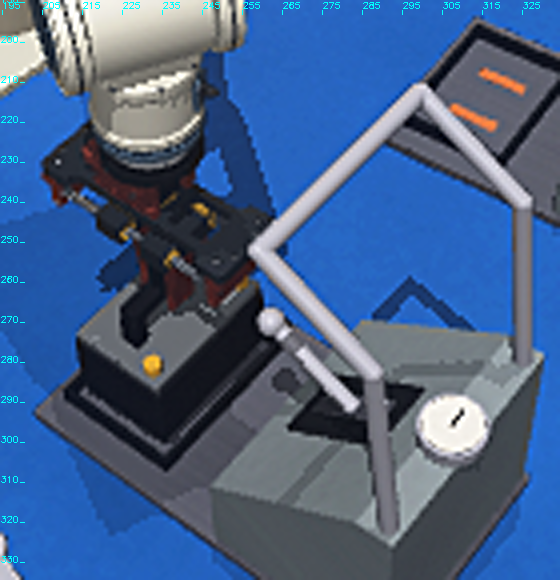

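The pack sits between the rim edges just above the floor, aligned. Lowering the last ~18 mm in small steps and watching the force.

```bash
python3 -m crank '[[[0.5,0,0],[0,0,0],0],[[0.5,0,0],[0,0,0],0],[[0.3,0,0],[0,0,0],0],[[0.2,0,0],[0,0,0],0],[[0,0,0],[0,0,0],0]]';  python3 -m crank '[[[0.2,0,0],[0,0,0],0],[[0.1,0,0],[0,0,0],0],[[0,0,0],[0,0,0],0]]'
```

```text
t: 12.1
ee_pos: [477.2, -212.4, 111.0]
orientation: [-0.053, 1.571, 0.056]
ft_force: [-0.6, -0.0, -7.4]
width: 16.1
t: 12.48
ee_pos: [477.4, -212.4, 108.4]
orientation: [-0.053, 1.57, 0.056]
ft_force: [0.1, 1.4, -4.4]
width: 15.5
```

```bash
python3 -m crank '[[[0.1,0,0],[0,0,0],0],[[0,0,0],[0,0,0],0]]';  python3 -m crank '[[[0,0,0],[0,0,0],2.5],[[0,0,0],[0,0,0],5],[[0,0,0],[0,0,0],6],[[0,0,0],[0,0,0],6]]'
python3 - <<'E'
from plan import *
show()
crop(get_image("scene"),195,190,335,335,4,"pics/s8.png")
E
```

```text
t: 12.72
ee_pos: [477.2, -212.0, 108.0]
orientation: [-0.052, 1.57, 0.056]
ft_force: [-3.0, 5.0, 5.8]
width: 15.9
t: 13.22
ee_pos: [477.4, -212.6, 107.2]
orientation: [-0.053, 1.57, 0.056]
ft_force: [-0.1, -0.0, -0.5]
width: 51.6
t 13.225 p [ 477.4 -212.6  107.2] x [ 0.     0.002 -1.   ] z [0.998 0.069 0.   ] f [-0.1 -0.  -0.5] w 51.6 q [-0.44  0.45  1.93  0.    0.77 -0.51]
```

View pics/s8.png

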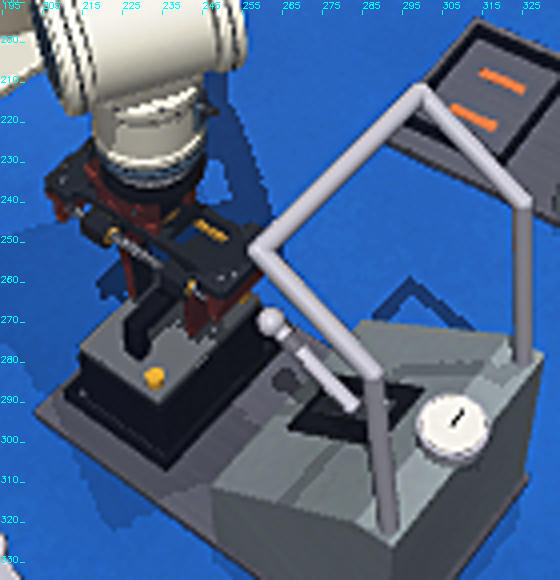

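Released; the pack is seated in the cradle. Rising straight up, then a check from above.

```bash
python3 -m crank '[[[-1,0,0],[0,0,0],6],[[-4,0,0],[0,0,0],6],[[-6,0,0],[0,0,0],6],[[-6,0,0],[0,0,0],6],[[-5,0,0],[0,0,0],6]]'
python3 - <<'E'
from plan import *
show()
i=get_image("wrist");cv2.imwrite("pics/w9.png",i["pixels"][:,:,::-1])
g=cv2.cvtColor(i["pixels"],cv2.COLOR_RGB2HSV);m=cv2.inRange(g,(20,120,150),(35,255,255));m[:120]=0;m[280:]=0
n,l,st,ce=cv2.connectedComponentsWithStats(m);ts=[onz(i,ce[k],100)[:2] for k in range(1,n) if st[k,4]>40];print(ts)
tp=sorted(ts,key=lambda p:p[1]);v=tp[-1]-tp[0];yaw=np.arctan2(-v[0],v[1]);c=(tp[0]+tp[-1])/2-30*np.array([np.cos(yaw),np.sin(yaw)]);print("pack",c,yaw,np.linalg.norm(v))
a=go(np.array([420,-217,340]),ori(35,.0685),10)
b=go(un("m",-72,200),ori(35,.0685),2,*a)
E
```

```text
t: 13.9
ee_pos: [477.4, -212.9, 330.5]
orientation: [-0.054, 1.568, 0.055]
ft_force: [0.7, 0.7, -1.0]
width: 60.2
t 13.9 p [ 477.4 -212.9  330.5] x [ 0.002  0.001 -1.   ] z [0.998 0.069 0.002] f [ 0.7  0.7 -1. ] w 60.2 q [-0.44  0.16  1.74  0.    1.24 -0.51]
[array([ 502.59749729, -157.86608105]), array([ 510.16735331, -262.25727922])]
pack [ 476.46099048 -212.23141242] 0.07238761121796944 104.66529977108868
dist 60.0 ang 94.9 rows 10
[[-0.04, 0.01, -0.6], [-8.7, -2.7, -2.7]]
[[-0.07, 0.1, -0.59], [-8.7, -2.7, -2.7]]
[[-0.1, 0.18, -0.56], [-8.7, -2.7, -2.7]]
[[-0.14, 0.26, -0.52], [-8.7, -2.7, -2.7]]
[[-0.17, 0.33, -0.47], [-8.7, -2.7, -2.7]]
[[-0.21, 0.39, -0.41], [-8.7, -2.7, -2.7]]
[[-0.25, 0.43, -0.33], [-8.7, -2.7, -2.7]]
[[-0.28, 0.47, -0.25], [-8.7, -2.7, -2.7]]
[[-0.32, 0.48, -0.17], [-8.7, -2.7, -2.7]]
[[-0.34, 0.49, -0.08], [-8.7, -2.7, -2.7]]
dist 111.0 ang 0.0 rows 2
[[5.54, -0.29, 0.05], [0.0, 0.0, 0.0]]
[[5.54, -0.29, 0.05], [0.0, 0.0, 0.0]]
```

View pics/w9.png

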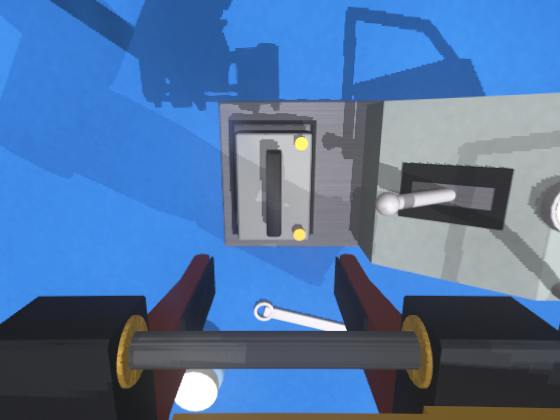

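The pack sits inside the rim, terminals at (301,143) and (299,235). From the rays the pack is at (476.5,-212.2), within 1 mm of the cradle centre. Reorienting for the lever.

```bash
python3 -m crank '[[[0,0,-0.6],[-8.7,-2.7,-2.7],0],[[-0.1,0.1,-0.6],[-8.7,-2.7,-2.7],0],[[-0.1,0.2,-0.6],[-8.7,-2.7,-2.7],0],[[-0.1,0.3,-0.5],[-8.7,-2.7,-2.7],0],[[-0.2,0.3,-0.5],[-8.7,-2.7,-2.7],0]]' && python3 -m crank '[[[-0.2,0.4,-0.4],[-8.7,-2.7,-2.7],0],[[-0.2,0.4,-0.3],[-8.7,-2.7,-2.7],0],[[-0.3,0.5,-0.2],[-8.7,-2.7,-2.7],0],[[-0.3,0.5,-0.2],[-8.7,-2.7,-2.7],0],[[-0.3,0.5,-0.1],[-8.7,-2.7,-2.7],0]]'
python3 - <<'E'
from plan import *
show()
a=go(un("m",-72,200),ori(35,.0685),2)
a=go(un("m",-72,62),ori(35,.0685),3,*a)
E
```

```text
t: 14.58
ee_pos: [446.5, -214.1, 329.2]
orientation: [-0.802, 1.221, 0.456]
ft_force: [-0.4, -0.3, 0.0]
width: 13.5
t: 15.2
ee_pos: [430.3, -195.6, 341.2]
orientation: [-1.423, 0.785, 0.793]
ft_force: [0.2, -0.1, 0.4]
width: 0.4
t 15.2 p [ 430.3 -195.6  341.2] x [ 0.53   0.004 -0.848] z [-0.005  1.     0.002] f [ 0.2 -0.1  0.4] w 0.4 q [-0.67 -0.15  2.13  0.5   0.77 -2.54]
dist 107.0 ang 4.7 rows 2
[[5.29, -0.1, -0.81], [-1.6, -1.0, -1.5]]
[[5.28, 0.06, -0.9], [-1.6, -1.0, -1.5]]
dist 138.0 ang 0.0 rows 3
[[4.6, 0.0, -0.0], [0.0, 0.0, 0.0]]
[[4.6, 0.0, -0.0], [0.0, 0.0, 0.0]]
[[4.6, 0.0, -0.0], [0.0, 0.0, 0.0]]
```

Joint 6 is at its limit (-2.54) with this roll. The half-turned roll is equivalent for pushing and leaves margin, since the camera then sits ~50 mm short of the guard bar. I'll turn about the tool's x the other way.

```bash
python3 -m crank '[[[0,0,0],[10,0,0],0],[[0,0,0],[10,0,0],0],[[0,0,0],[10,0,0],0],[[0,0,0],[10,0,0],0],[[0,0,0],[10,0,0],0]]' && python3 -m crank '[[[0,0,0],[10,0,0],0],[[0,0,0],[10,0,0],0],[[0,0,0],[10,0,0],0],[[0,0,0],[10,0,0],0],[[0,0,0],[10,0,0],0]]' && python3 -m crank '[[[0,0,0],[10,0,0],0],[[0,0,0],[10,0,0],0],[[0,0,0],[10,0,0],0],[[0,0,0],[10,0,0],0],[[0,0,0],[10,0,0],0]]'
python3 - <<'E'
from plan import *
show()
a=go(un("m",-72,200),ori(35,.0685,-1))
a=go(un("m",-72,62),ori(35,.0685,-1),3,*a)
E
```

```text
t: 15.82
ee_pos: [431.4, -195.1, 342.1]
orientation: [-0.635, 0.968, 0.356]
ft_force: [1.1, 0.3, 0.4]
width: 0.3
t: 16.45
ee_pos: [431.4, -195.1, 342.1]
orientation: [0.161, 1.01, -0.084]
ft_force: [0.2, 0.3, -0.5]
width: 0.6
t: 17.08
ee_pos: [431.4, -195.1, 342.1]
orientation: [0.955, 0.917, -0.524]
ft_force: [0.0, -0.6, -0.4]
width: 0.5
t 17.075 p [ 431.4 -195.1  342.1] x [ 0.53   0.004 -0.848] z [ 0.426 -0.866  0.262] f [ 0.  -0.6 -0.4] w 0.5 q [-0.67 -0.15  2.13  0.5   0.77  0.08]
dist 107.0 ang 27.0 rows 3
[[3.53, -0.26, 0.49], [8.9, 0.4, 1.1]]
[[3.53, -0.25, 0.55], [8.9, 0.4, 1.1]]
[[3.52, -0.23, 0.61], [8.9, 0.4, 1.1]]
dist 138.0 ang 0.0 rows 3
[[4.6, -0.0, 0.0], [0.0, 0.0, 0.0]]
[[4.6, -0.0, 0.0], [0.0, 0.0, 0.0]]
[[4.6, -0.0, 0.0], [0.0, 0.0, 0.0]]
```

```bash
python3 -m crank '[[[3.5,-0.3,0.5],[8.9,0.4,1.1],0],[[3.5,-0.2,0.5],[8.9,0.4,1.1],0],[[3.5,-0.2,0.6],[8.9,0.4,1.1],0],[[0,0,0],[0,0,0],0]]'
python3 - <<'E'
from plan import *
show()
a=go(un("m",-72,62),ori(35,.0685,-1))
crop(get_image("scene"),195,160,335,305,4,"pics/s10.png")
E
```

```text
t: 17.58
ee_pos: [487.5, -210.2, 250.8]
orientation: [1.401, 0.803, -0.695]
ft_force: [0.3, 0.8, -0.1]
width: 0.7
t 17.575 p [ 487.5 -210.2  250.8] x [ 0.567  0.043 -0.823] z [ 0.075 -0.997 -0.001] f [ 0.3  0.8 -0.1] w 0.7 q [-0.65  0.1   2.15  0.8   0.56  0.22]
dist 137.0 ang 0.5 rows 3
[[4.57, 0.08, 0.06], [0.1, -0.1, 0.1]]
[[4.57, 0.07, 0.05], [0.1, -0.1, 0.1]]
[[4.57, 0.06, 0.05], [0.1, -0.1, 0.1]]
```

View pics/s10.png

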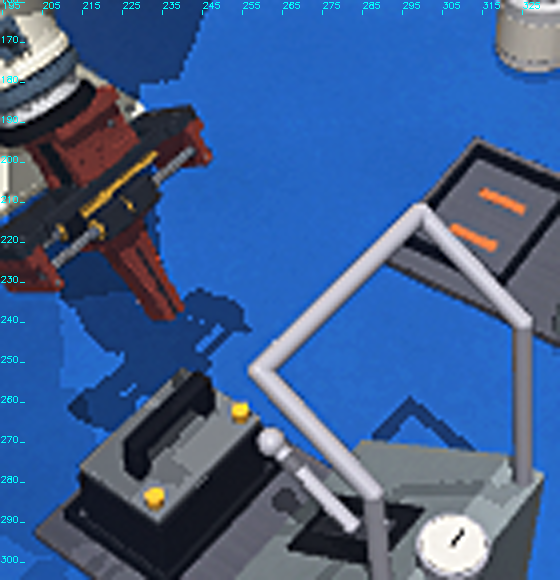

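The tool is above the seated pack, pointing below the ball (262,269). Advancing along the tool axis.

```bash
python3 -m crank '[[[3.4,0.1,0],[0,0,0],0],[[3.4,0.1,0],[0,0,0],0],[[3.4,0,0.1],[0,0,0],0],[[3.4,0,0],[0,0,0],0],[[0,0,0],[0,0,0],0]]'
python3 - <<'E'
from plan import *
show()
a=go(un("m",-72,62),ori(35,.0685,-1))
a=go(un("m",6,62),ori(35,.0685,-1))
crop(get_image("scene"),195,160,335,305,4,"pics/s11.png")
cv2.imwrite("pics/w11.png",get_image("wrist")["pixels"][:,:,::-1])
E
```

```text
t: 18.25
ee_pos: [567.8, -205.6, 142.6]
orientation: [1.398, 0.8, -0.692]
ft_force: [-0.1, -1.0, -0.2]
width: 0.3
t 18.25 p [ 567.8 -205.6  142.6] x [ 0.57   0.042 -0.821] z [ 0.077 -0.997  0.002] f [-0.1 -1.  -0.2] w 0.3 q [-0.54  0.4   2.1   1.23  0.36 -0.16]
dist 3.0 ang 0.5 rows 1
[[0.22, -0.23, 0.03], [0.5, -0.2, 0.1]]
dist 76.0 ang 0.5 rows 2
[[0.1, 3.78, 0.05], [0.2, -0.1, 0.1]]
[[0.1, 3.78, 0.03], [0.2, -0.1, 0.1]]
```

View pics/s11.png

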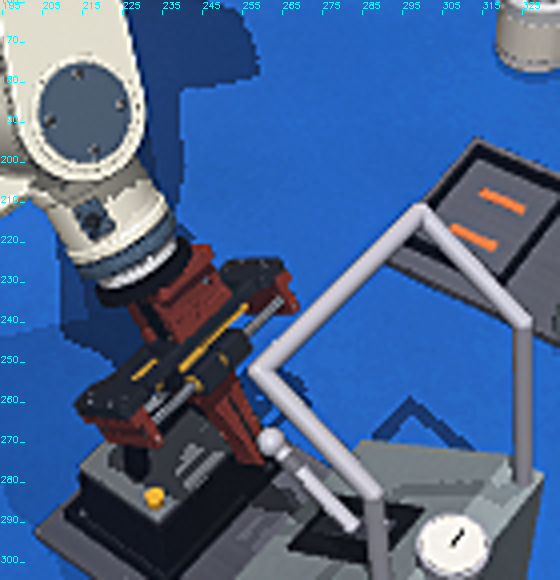

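View pics/w11.png

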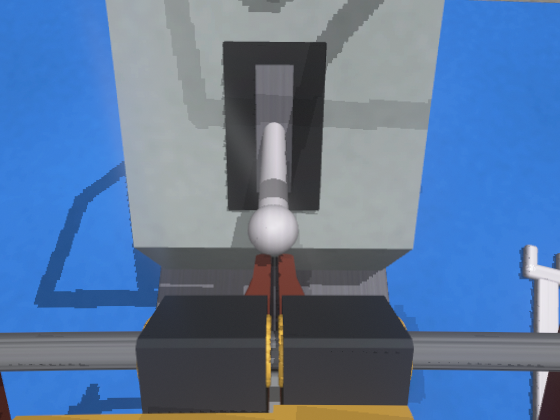

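The fingers are just below the ball, centred on it (wrist view: ball (273,230), fingers col 275). Pushing up the panel.

```bash
python3 -m crank '[[[0.2,1.2,0],[0.2,0,0],0],[[0,1.2,0],[0,0,0],0],[[0,1.2,0],[0,0,0],0],[[0,1.2,0],[0,0,0],0]]';python3 - <<'E'
from plan import *
show()
E
python3 -m crank '[[[0,1.2,0],[0,0,0],0],[[0,1.2,0],[0,0,0],0],[[0,0.6,0],[0,0,0],0],[[0,0,0],[0,0,0],0]]'
python3 - <<'E'
from plan import *
show()
a=go(un("m",6,62),ori(35,.0685,-1))
crop(get_image("scene"),195,160,335,305,4,"pics/s12.png")
E
```

```text
t: 18.85
ee_pos: [607.1, -203.4, 170.5]
orientation: [1.402, 0.796, -0.695]
ft_force: [-0.8, -0.1, 0.9]
width: 0.3
t 18.85 p [ 607.1 -203.4  170.5] x [ 0.571  0.04  -0.82 ] z [ 0.072 -0.997  0.001] f [-0.8 -0.1  0.9] w 0.3 q [-0.49  0.38  2.02  1.    0.37  0.13]
t: 19.35
ee_pos: [632.4, -201.8, 187.0]
orientation: [1.402, 0.796, -0.694]
ft_force: [-0.3, 0.3, -0.2]
width: 0.3
t 19.35 p [ 632.4 -201.8  187. ] x [ 0.572  0.04  -0.82 ] z [ 0.072 -0.997  0.001] f [-0.3  0.3 -0.2] w 0.3 q [-0.46  0.38  1.96  0.88  0.39  0.28]
dist 3.0 ang 0.2 rows 1
[[0.14, -0.28, -0.03], [0.2, -0.0, 0.0]]
```

View pics/s12.png

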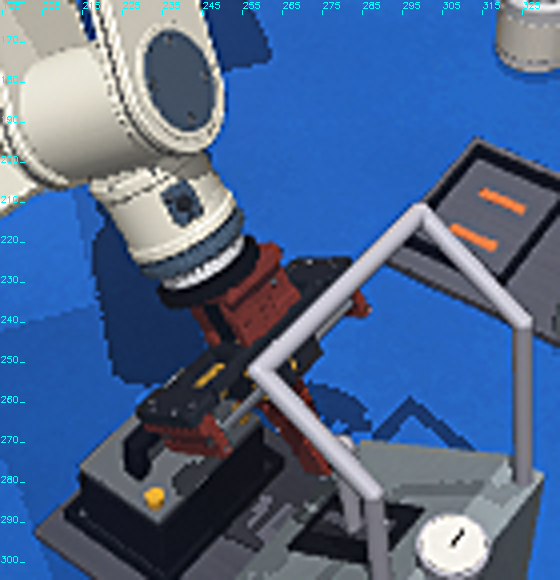

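The lever has snapped up (ball ~(281,269)) and there is no force left on the finger. Retracting along the tool axis and checking.

```bash
python3 -m crank '[[[-1,-1,0],[0,0,0],0],[[-5,0,0],[0,0,0],0],[[-6,0,0],[0,0,0],0],[[-6,0,0],[0,0,0],0],[[-5,0,0],[0,0,0],0]]'; python3 -m crank '[[[-5,0,0],[0,0,0],0],[[-5,0,0],[0,0,0],0],[[-3,0,0],[0,0,0],0],[[0,0,0],[0,0,0],0]]'
python3 - <<'E'
from plan import *
show()
t=get_image("top");s=get_image("scene")
np.save("t13.npy",t,allow_pickle=True);np.save("s13.npy",s,allow_pickle=True)
crop(s,195,130,415,305,3.4,"pics/s13.png");crop(t,115,110,435,290,2.4,"pics/t13.png")
for u,l in(("m",(170.6,0,218.8)),("c",(106.4,0,173.9)),("m",(30,52,100)),("m",(30,-52,100))): print(u,l,"scene",proj(s,w(u,l))[0].round(1),"top",proj(t,w(u,l))[0].round(1))
E
```

```text
t: 20.02
ee_pos: [490.6, -211.1, 369.6]
orientation: [1.403, 0.798, -0.696]
ft_force: [0.7, -0.1, 0.4]
width: 0.2
t: 20.52
ee_pos: [418.0, -217.2, 476.6]
orientation: [1.402, 0.793, -0.696]
ft_force: [-0.3, 0.1, 0.0]
width: 0.5
t 20.525 p [ 418.  -217.2  476.6] x [ 0.572  0.038 -0.819] z [ 0.07  -0.998  0.003] f [-0.3  0.1  0. ] w 0.5 q [-0.8  -0.26  1.93  0.51  1.1   0.55]
m (170.6, 0, 218.8) scene [280.3 272.2] top [336.5 161.7]
c (106.4, 0, 173.9) scene [346.6 194.5] top [192.  189.4]
m (30, 52, 100) scene [255.1 261.4] top [319.5 215.7]
m (30, -52, 100) scene [233.5 282.8] top [351.9 212.8]
```

View pics/s13.png

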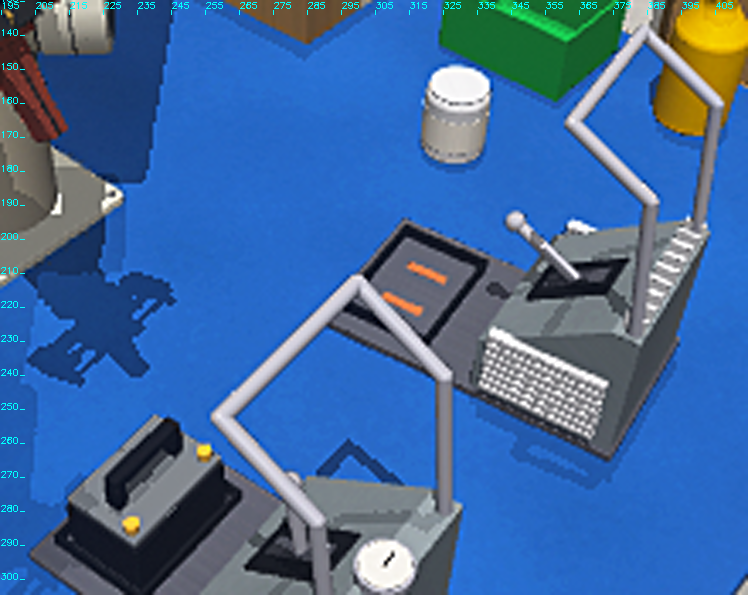

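View pics/t13.png

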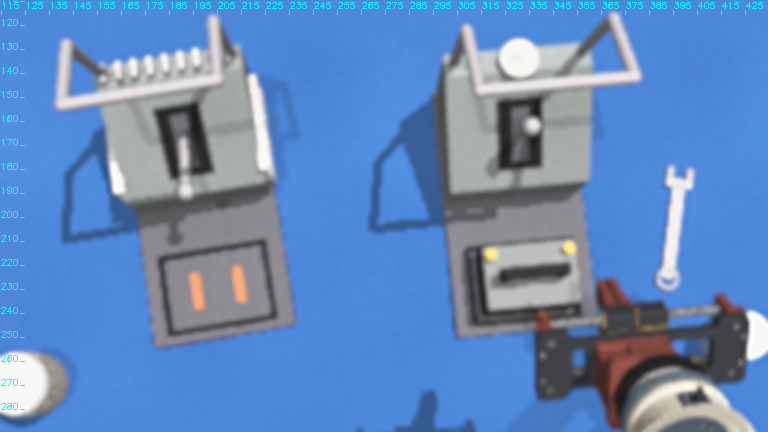

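Both balls are where the geometry predicts: maintainer up at top-view (336.6,161.6) against (336.5,161.7), charger down at (192,188.7) against (192,189.4). The pack is seated, the arm is clear, and the bystanders look undisturbed. Handing in.

```bash
python3 -c "
from workcell import *
print(get_obs()['t'],close_job())"
```

```text
the job is handed in; nothing more can be done
20.625 None
```

I carried out the job in order and handed it in at 20.6 s of the 54 s allowed; `close_job()` gives no verdict, so I don't have a pass or fail.

- **Charger off:** I pushed the charger's lever down with the closed fingers tilted 35°, and it snapped over to off.
- **Pack moved:** I lifted the pack by its handle, lowered it into the maintainer's cradle and let go of it.
- **Maintainer on:** I pushed the maintainer's lever up until it snapped over to on, then backed the arm off.

**Last checks:**
- In the top view, both lever balls lie within 1 px of where the geometry puts them, maintainer up and charger down.
- After I let go, the wrist view put the pack within about 1 mm of the cradle centre and 0.004 rad of the maintainer's yaw. The final pictures still show it sitting flat inside the rim.
- The arm is clear of everything and the force reading is about zero. By eye, the tin and the spanner stayed where they were. The jar was mostly hidden behind the gripper in the last top view, but the arm never went near it at bench height.

**What went wrong on the way:** before the second lever push, joint 6 ran up to the end of its range (read as -2.54 rad) and that move stopped short. I turned the tool half round to get clear, and no error was reported. I can't tell from here whether the judge counted that as passing the joint's range.

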